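# Park the dough-wheel cutter in its guard

## Task

Take the orange used scraper out of the guide rail and put it in the wire washing-up basket, then lay the wheel cutter in the rail's channel, nose towards the black guard, and push it along under the guard until the spring catch snaps down behind its nose. Push gently: once the catch has dropped, do not go on and squash the rubber buffer. Leave everything else on the table standing where it is.

Things in the scene. Friction and masses are not known exactly. Their poses are not given: they have to be found in the camera images.
- rail: fixed guide rail on a pale wooden board 360 x 100 x 12 mm, z up, x along the rail towards the black guard's end. Origin: centre of the board's underside. Aluminium channel along x from -170 to +170 mm, centred on y = 0: floor 16 mm above the origin, 42 mm wide inside, walls 6 mm thick, tops 30 mm above the origin. Open from above from x = -170 to +57 mm
- rail_floor (a point): point on the channel floor at the rail's x = 0, same axes. The black guard bridges the channel (63 mm long, 86 wide, roof 30 to 38 mm above this point, a red button 12 mm above the roof). Where it is clamped differs each time and is not given: its mouth is between x = 57 and 102 mm, the catch roller 18 mm and the buffer face 41 mm beyond the mouth
- cutter: loose wheel cutter, about 240 g, lying upright on the table before the rail. Sled 36 mm wide, 9 thick; origin at the underside, x to the nose: rear end at x = -62, nose at x = +67 mm. Red grip rib x = -62 to -18 mm, 20 mm wide (y), top 55 mm above the underside: grip it across y near x = -36 mm, fingertips 18 mm or more above the underside to clear the channel walls
- cutter_rear (a point): middle of the cutter's flat upright rear face (rib and sled flush), 35 mm above the underside: the place to push, along the cutter's x
- cutter_nose (a point): tip of the nose on the underside. From here back a ramp rises over 14 mm from 9 to 17 mm high, flat top 8 mm long, then drops straight to 9 mm: the catch roller drops in behind it. Behind that stands the steel wheel in a white fork, 52 mm high, 45 mm or more from the tip. When home the nose is about 44 mm beyond the guard's mouth
- used_scraper: loose orange plastic scraper, 70 g, standing in the rail's channel: foot 40 x 36 x 9 mm, upright grip 36 mm long (x), 16 mm thick (y), top 58 mm above the underside. Origin at the centre of the underside; its x axis lies along the rail
- basket: fixed wire washing-up basket, outside 200 (x) x 160 (y) x 90 mm high, walls and floor 4 mm, open above. Origin at the centre of its underside
- catch (a joint): m, how far the spring catch (steel roller, 8 mm thick, under the guard's roof, with the red button on top) is lifted: 0 right down, with its underside 10 mm above the channel floor (empty, or engaged behind the bump), about 0.007 on top of the bump. Spring 3 N when down, 6 N when lifted; pushing the bump under it takes about 7 to 13 N, then the force drops as it snaps down
- buffer (a joint): m, how far the rubber buffer at the guard's inner end is pressed in by the cutter's nose: 0 untouched, about 0.003 when the cutter is home and held by the catch, 0.014 squashed flat. With rubbing it takes some 15 N to press it to 0.005 and 30 N to 0.010. More than 0.011 is squashing it
- clean_scraper: bystander: blue scraper of the same shape as the orange one, standing on the table; leave alone. Origin at the underside
- stamp: bystander: dark wooden ravioli stamp, 56 mm across, 68 mm high, origin at the underside
- jar: bystander: glass jar, 76 mm across, 100 mm high, beyond the rail, origin at the underside
- cup: bystander: blue mug, 80 mm across, 80 mm high, beyond the rail, origin at the underside
- spice: bystander: amber spice jar, 44 mm across, 90 mm high, beyond the rail, origin at the underside
- bowl: bystander: steel bowl, 140 mm across, 60 mm high, beyond the rail, origin at the underside
Mind the look-alikes: they are no part of the job. Several things have the shape of the used_scraper; the one meant has the colours described above.

How it is judged:
By the outcome, as a careful person would: the job done as asked, in the order asked, and still so for the second after the job is handed in, with the robot touching nothing.
It also fails if it takes over 67 s, if anything falls off the work surface, if the arm or the gripper's body presses on something with over 40 N, if the wrist force passes 120 N, or if a joint passes its speed limit or range.

## Robot

A 6-joint arm with a two-finger parallel gripper is mounted at the origin on the work surface. World frame = base frame: x ahead of the robot, y to its left, z up, the work surface at z = 0. Lengths are in mm, angles in rad, forces in N, time in s.
With the tool pointing down it reaches from about 300 to 775 mm from the base axis. Payload 14.6 kg.
Tool frame: the origin (TCP) lies midway between the tips of the shut fingers; the grasp point (between the pads) lies 19 mm behind it; y points along the fingers, z is the direction in which the jaws open and shut, and the axes are right-handed (so a half turn about y gives the same grasp; the last joint's range is limited). The gripper opens to 94 mm and grips with 3 to 60 N. Pads are 16 mm wide; open, the fingers measure 119 mm over their backs; the gripper's body (75 mm by 177 mm) begins 78 mm behind the grasp point.
Start: joints at [1.242, 0.3, 1.521, -0, 1.321, -0.067], TCP at [142.349, 531.25, 205.446] pointing down, gripper open.
Joint ranges: [-3.03, 3.03], [-0.79, 2.21], [0.23, 2.52], [-1.04, 4.18], [0, 3.07], [-2.55, 2.55]. Speed limits (rad/s): [2.22, 2.22, 2.57, 3.14, 3.14, 3.14].

## Interface

Orientations are given as [roll, pitch, yaw] about the fixed x, y, z axes, in that order (R = Rz(yaw) Ry(pitch) Rx(roll)).
In Python, from cell import manip gives the robot as it stands.
- The arm moves only by the tool play_rows, never from a script. Its argument "series" is a list of rows, each a list of 3 entries, a list of its own where there are three numbers: the shift along the tool's x, y, z in m, then the turn about the tool's y in rad, then the closure, from 0 (fully open) to 1 (shut). In form: [[[dx, dy, dz], twist, grip], ...]. A call has 1 to 20 rows; each row is the pose to reach, as a shift and turn from the pose measured when the call began, along the tool's axes at that moment; what a row does not reach only later rows make up. A row lasts 1/10 s, in which the tool goes at most 50 mm and 8.59 degrees, less where a joint would pass 70% of its speed; a pose out of reach is approached as far as the arm can. A call with a gripper value outside its range is refused whole. The fingers move at their own pace and stop on an object; "squeeze" is the grip in N (left out, the last holds). Time passes only in rows, so rows that repeat a pose let the fingers close. It gives the time, the measured TCP pose, the force and the opening at its end, in the units of the state.
- manip.read_state(): the state, without advancing time (a new reading comes with each control period).
- manip.camera(name): name is "scene" or "top" or "wrist"; returns the picture (384x512x3 uint8, red, green, blue); there is no depth.
- manip.camera_params(name): a dict with "K" (3x3 intrinsics, pixels), "rvec" (rotation vector, rad) and "tvec" (3), from world to camera coordinates, as OpenCV has them. Camera axes: x right, y down, z forward; pixel columns grow to the right and rows downward; lengths in mm; the calibration is good to about 2 mm. A picture is of the moment at which its call begins: read the wrist's pose just before it. camera_params takes no time and is no camera call; for the wrist camera it gives the pose at the moment of the call.
- manip.sign_off(): hands the job in, once; it reports no verdict.
The state is a dict: "clock": time; "joints": joint angles; "qd": joint speeds; "effort": joint torques, N m; "eef_pos": TCP position; "eef_rot": TCP orientation; "wrist_force": force on the tool from outside, world axes, zero at the start; "moment": the same for the moment, N m; "finger_gap": finger opening in mm.
Only numpy, scipy, OpenCV 4.12 (cv2) and the standard library are available. Lean on these libraries where they do the work, as an engineer would, in place of code of your own. Each camera call takes 0.05 s, during which the arm holds its last target. There are 200 camera calls.

## Working session

There is one attempt and no reset: what is moved stays moved. The work goes in short steps, Python scripts to look and compute and a tool call to move; the robot and the scene stay as the last step left them, time stands still between calls to the robot, and variables do not carry over. Pictures are saved under pics/ and viewed, about 8 in all and at most 12, crops included, and the job is handed in when it is done.

Besides the shell and the picture viewer there is one more tool, called after "Emit:" by a JSON object that holds its "name" and its "arguments", one argument or row to a line. play_rows: Moves the arm, as the interface text tells. Its arguments: {"type":"object","properties":{"series":{"type":"array","items":{"type":"array"}},"squeeze":{"type":"number"}},"required":["series"]}

```bash
mkdir -p pics; ls; python3 - <<'E'
from cell import manip
import cv2, numpy as np
s=manip.read_state(); print({k:np.round(v,3) for k,v in s.items()})
for n in("scene","top"):
    cv2.imwrite(f"pics/{n}0.png",manip.camera(n)[:,:,::-1])
for n in("scene","top","wrist"):
    p=manip.camera_params(n); R=cv2.Rodrigues(np.array(p["rvec"],float))[0]
    print(n,np.round(p["K"],1).tolist(),"C",np.round(-R.T@np.array(p["tvec"]).ravel(),1),np.round(R,3).tolist())
E
```

```text
pics
{'clock': np.float64(0.0), 'joints': array([ 1.242,  0.3  ,  1.522,  0.   ,  1.321, -0.067]), 'qd': array([-0.001,  0.002,  0.001, -0.001, -0.001, -0.   ]), 'effort': array([-1.0000e-03, -5.3181e+01, -3.5273e+01,  7.1000e-02,  2.4000e-02,
       -0.0000e+00]), 'eef_pos': array([142.255, 531.009, 204.896]), 'eef_rot': array([-1.572,  0.   , -0.262]), 'wrist_force': array([-1.153, -0.258,  0.978]), 'moment': array([ 0.02 , -0.001, -0.001]), 'finger_gap': np.float64(94.021)}
scene [[485.5, 0.0, 257.9], [0.0, 485.5, 194.0], [0.0, 0.0, 1.0]] C [1466.   363.9  872.2] [[-0.449, 0.893, 0.013], [0.575, 0.3, -0.761], [-0.684, -0.335, -0.649]]
top [[482.1, 0.0, 255.6], [0.0, 482.1, 186.5], [0.0, 0.0, 1.0]] C [ 424.1  -38.6 1230.5] [[-0.017, -1.0, -0.011], [-0.985, 0.019, -0.17], [0.17, 0.008, -0.985]]
wrist [[326.9, 0.0, 261.7], [0.0, 326.9, 187.0], [0.0, 0.0, 1.0]] C [ 77.  548.9 384. ] [[0.258, 0.966, -0.001], [0.939, -0.251, 0.235], [0.227, -0.061, -0.972]]
```

View pics/top0.png

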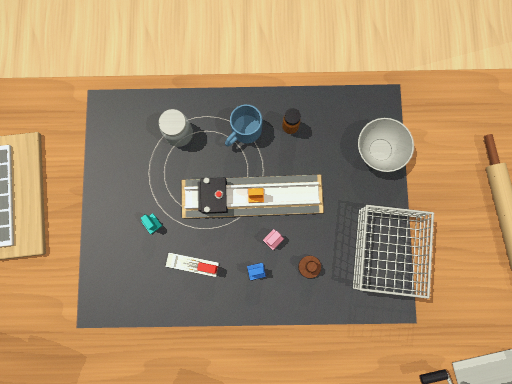

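View pics/scene0.png

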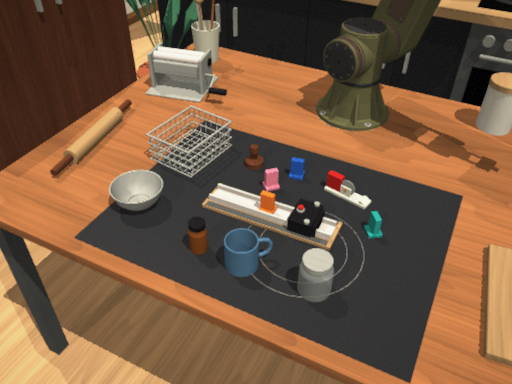

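The top view shows the look-alikes of the used scraper: orange in the channel (256,195), blue (256,271), pink (273,240) and teal (151,224). By the description, the orange one is meant. The guard is at (213,195), with the cutter's red rib at (206,268) and its nose to the left at about (168,262). The basket is at (395,252).

```bash
cat > h.py <<'E'
import cv2, numpy as np
from cell import manip
def cam(n):
    p=manip.camera_params(n); R=cv2.Rodrigues(np.array(p["rvec"],float))[0]; t=np.array(p["tvec"],float).ravel()
    return np.array(p["K"],float),R,t
def ray(c,uv,z):
    K,R,t=c; C=-R.T@t; d=R.T@np.linalg.inv(K)@np.array([uv[0],uv[1],1.]); return C+d*(z-C[2])/d[2]
def proj(c,P):
    K,R,t=c; q=(np.atleast_2d(P)@R.T+t)@K.T; return q[:,:2]/q[:,2:]
def hsv(im): return cv2.cvtColor(im,cv2.COLOR_RGB2HSV)
def blobs(m,amin=30):
    cs,_=cv2.findContours(m.astype(np.uint8),cv2.RETR_EXTERNAL,cv2.CHAIN_APPROX_NONE)
    return sorted([c for c in cs if cv2.contourArea(c)>=amin],key=cv2.contourArea,reverse=True)
def rect_on_plane(c,cnt,z):
    P=np.array([ray(c,p,z)[:2] for p in cnt[:,0,:].astype(float)],np.float32)
    (x,y),(w,h),a=cv2.minAreaRect(P)
    if w<h: w,h,a=h,w,a+90
    return np.round([x,y,w,h],1),round(float((a+90)%180-90),1)
def shot(n,f=None):
    c=cam(n); im=manip.camera(n)
    if f: cv2.imwrite(f"pics/{f}.png",im[:,:,::-1])
    return c,im
E
python3 - <<'E'
from h import *
c=cam("top"); im=cv2.imread("pics/top0.png")[:,:,::-1].copy(); H=hsv(im); h,s,v=cv2.split(H)
cs=cam("scene")
R=[("orange",(h>9)&(h<20)&(s>200)&(v>150),[74,45],(225,180,290,210)),("red",((h<6)|(h>174))&(s>170)&(v>120),[55,66],(180,180,230,290)),
("white_cutter",(s<60)&(v>120),[9],(155,245,225,280)),("board+rail",(v>110),[12,30],(175,165,330,222)),("guard",(v<45),[54],(190,165,235,222))]
for n,m,zs,(a,b,cc,d) in R:
    k=np.zeros_like(m);k[b:d,a:cc]=1
    for q in blobs(m&k,15)[:3]:
        print(n,cv2.boundingRect(q),[(z,)+rect_on_plane(c,q,z) for z in zs])
for n,uv,z in [("basket",p,90) for p in [(365,206),(434,211),(429,299),(354,290)]]+[("blue",(256,271),58),("pink",(273,240),58),("teal",(151,224),58),("stamp",(310,266),68),("jar",(172,120),100),("cup",(246,120),80),("spice",(292,116),90),("bowl",(386,146),60)]:
    print(n,np.round(ray(c,uv,z)))
cr=im[155:305,150:330]; cv2.imwrite("pics/crop.png",cv2.resize(cr,None,fx=4,fy=4,interpolation=cv2.INTER_CUBIC)[:,:,::-1])
E
```

```text
orange (249, 195, 15, 7) [(74, array([595.4, -29.8,  36.5,  11.9]), 74.7), (45, array([599.7, -29.6,  37.4,  12.2]), 74.7)]
red (198, 263, 19, 10) [(55, array([431.1,  91.8,  45.1,  18.5]), 76.7), (66, array([431.1,  90.6,  44.7,  18.3]), 76.7)]
white_cutter (165, 252, 54, 25) [(9, array([440.7, 134.7, 131. ,  36.5]), 77.6)]
board+rail (226, 165, 98, 51) [(12, array([625.7, -76.3, 246.9, 130.1]), 89.6), (30, array([622.7, -75.7, 243.2, 128.2]), 89.6)]
board+rail (175, 179, 35, 39) [(12, array([605. , 140.8, 111.7,  73.7]), 15.0), (30, array([602.4, 138.2, 110. ,  72.6]), 15.0)]
board+rail (215, 190, 8, 9) [(12, array([616.8,  66.4,  20.8,  17.9]), -0.3), (30, array([613.9,  64.9,  20.5,  17.7]), -0.3)]
basket [ 569. -289.   90.]
basket [ 554. -451.   90.]
basket [ 351. -424.   90.]
basket [ 374. -253.   90.]
blue [421. -27.  58.]
pink [494. -69.  58.]
teal [538. 228.  58.]
stamp [ 431. -155.   68.]
jar [788. 172. 100.]
cup [791.  -8.  80.]
spice [ 795. -122.   90.]
bowl [ 722. -356.   60.]
```

View pics/crop.png

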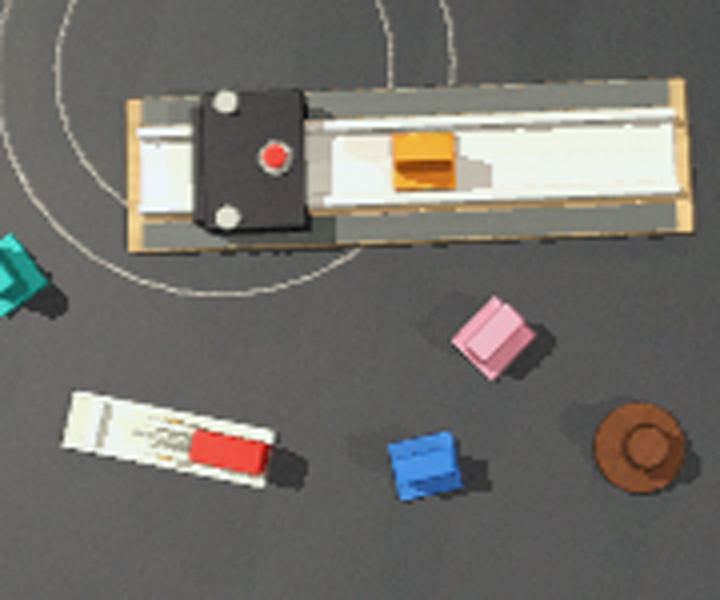

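```bash
cat >> h.py <<'E'
def plan(P,yaw=None):
    "shift in tool axes (m) and twist for a target TCP (mm) with tool down at yaw (deg)"
    from scipy.spatial.transform import Rotation as Ro
    s=manip.read_state(); r=Ro.from_euler('xyz',s["eef_rot"]); d=r.inv().apply(np.array(P,float)-s["eef_pos"])/1000
    tw=0 if yaw is None else (np.degrees(s["eef_rot"][2])-yaw+180)%360-180
    print("t",round(s["clock"],2),"shift",np.round(d,4),"twist",round(np.radians(tw),4),"pos",np.round(s["eef_pos"],1),"yaw",round(np.degrees(s["eef_rot"][2]),1),"F",np.round(s["wrist_force"],1),"gap",round(s["finger_gap"],1))
E
python3 - <<'E'
from h import *
c=cam("top")
q=[ray(c,(150+a/4-.375,155+b/4-.375),12)[:2] for a,b in[(127,100),(684,79),(692,232),(128,252)]]
q=np.array(q);print(np.round(q),"lens",[round(np.linalg.norm(q[i]-q[i-1])) for i in range(4)],"ctr",q.mean(0))
e=(q[0]+q[3]-q[1]-q[2]);print("rail yaw",np.degrees(np.arctan2(e[1],e[0])))
for z,p in[(74,(150+424/4,155+145/4))]: print(ray(c,p,z))
b=np.array([ray(c,p,90)[:2] for p in [(365,206),(434,211),(429,299),(354,290)]])
b0=np.array([ray(c,p,4)[:2] for p in [(365,206),(434,211),(429,299),(354,290)]]);print(b0.round())
print(np.linalg.norm(b-np.roll(b,1,0),axis=1))
plan([595,-40,220],-85)
E
```

```text
[[ 656.  162.]
 [ 663. -197.]
 [ 564. -198.]
 [ 558.  160.]] lens [98, 359, 99, 358] ctr [610.12155512 -18.00733192]
rail yaw 91.03597573563927
[611.96454571 -30.14568169  74.        ]
[[ 580. -308.]
 [ 564. -482.]
 [ 345. -453.]
 [ 370. -269.]]
[198.24376214 163.15525813 204.93060375 172.55845211]
t 0.1 shift [ 0.5851 -0.0146 -0.4344] twist 1.2218 pos [142.3 531.  205. ] yaw -15.0 F [-0.3  0.8  0.2] gap 94.1
```

Emit:
{"name": "play_rows", "arguments": {
  "series": [
    [[0.597,-0.015,-0.421],1.29,0.4],
    [[0.597,-0.015,-0.421],1.29,0.4],
    [[0.597,-0.015,-0.421],1.29,0.4],
    [[0.597,-0.015,-0.421],1.29,0.4],
    [[0.597,-0.015,-0.421],1.29,0.4],
    [[0.597,-0.015,-0.421],1.29,0.4],
    [[0.597,-0.015,-0.421],1.29,0.4],
    [[0.597,-0.015,-0.421],1.29,0.4],
    [[0.597,-0.015,-0.421],1.29,0.4],
    [[0.597,-0.015,-0.421],1.29,0.4],
    [[0.597,-0.015,-0.421],1.29,0.4],
    [[0.597,-0.015,-0.421],1.29,0.4],
    [[0.597,-0.015,-0.421],1.29,0.4],
    [[0.597,-0.015,-0.421],1.29,0.4],
    [[0.597,-0.015,-0.421],1.29,0.4],
    [[0.597,-0.015,-0.421],1.29,0.4],
    [[0.597,-0.015,-0.421],1.29,0.4],
    [[0.597,-0.015,-0.421],1.29,0.4]
  ]
}}

```text
clock: 1.9
eef_pos: [609.5, -29.2, 220.3]
eef_rot: [-1.571, -0.001, -1.551]
wrist_force: [0.3, 0.3, 0.2]
finger_gap: 56.5
```

```bash
python3 - <<'E'
from h import *
import pickle
plan([610,-30,220],-89)
c,im=shot("wrist","w1"); pickle.dump(c,open("w1.pkl","wb"))
print(-c[1].T@c[2])
E
```

```text
t 1.9 shift [0.0008 0.0003 0.0005] twist 0.0024 pos [609.5 -29.2 220.3] yaw -88.9 F [0.3 0.3 0.2] gap 56.5
[608.52517856  38.9242263  399.28153525]
```

View pics/w1.png

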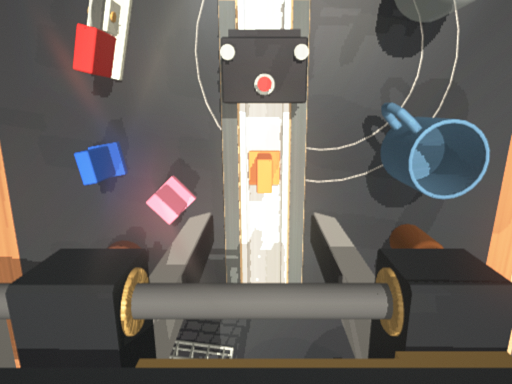

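The wrist view shows the orange scraper's grip at (264,173) in the channel. The guard spans rows 35-103, with its mouth edge at row 103. Blue, pink and the cutter's rib are all clear of the rail.

```bash
python3 - <<'E'
from h import *
import pickle
c=pickle.load(open("w1.pkl","rb")); im=cv2.imread("pics/w1.png")[:,:,::-1].copy(); h,s,v=cv2.split(hsv(im))
m=(h>8)&(h<22)&(s>180)&(v>120); m[:,:240]=0;m[:140]=0;m[205:]=0;m[:,285:]=0
print("V rows:");
for r in (155,165,175,185,190): print(r,[tuple(im[r,x]) if 0 else int(v[r,x])*int(m[r,x]) for x in range(246,284,1)])
mb=m&(v>235)
for q in blobs(mb,20)[:2]: print("bright",cv2.boundingRect(q),rect_on_plane(c,q,74),rect_on_plane(c,q,50))
for q in blobs(m,20)[:1]: print("all",cv2.boundingRect(q),rect_on_plane(c,q,25))
# guard mouth edge & rail edges
g=(v<70); col=[(x,[r for r in range(90,115) if g[r-1,x] and not g[r,x]]) for x in range(224,308,8)]; print(col)
for r in (120,140,200,210): print(r,"V",[int(v[r,x]) for x in range(212,320,2)])
E
```

```text
V rows:
155 [0, 0, 0, 0, 0, 0, 0, 0, 0, 0, 0, 0, 0, 0, 0, 0, 0, 0, 0, 0, 0, 0, 0, 0, 0, 0, 0, 0, 0, 0, 0, 0, 0, 0, 0, 0, 0, 0]
165 [0, 0, 0, 0, 0, 0, 0, 0, 0, 0, 0, 0, 0, 0, 0, 0, 0, 0, 0, 0, 0, 0, 0, 0, 0, 0, 0, 0, 0, 0, 0, 0, 0, 0, 0, 0, 0, 0]
175 [0, 0, 0, 0, 0, 0, 0, 0, 0, 0, 0, 0, 0, 0, 0, 0, 0, 0, 0, 0, 0, 0, 0, 0, 0, 0, 0, 0, 0, 0, 0, 0, 0, 0, 0, 0, 0, 0]
185 [0, 0, 0, 0, 0, 0, 0, 0, 0, 0, 0, 0, 0, 0, 0, 0, 0, 0, 0, 0, 0, 0, 0, 0, 0, 0, 0, 0, 0, 0, 0, 0, 0, 0, 0, 0, 0, 0]
190 [0, 0, 0, 0, 0, 0, 0, 0, 0, 0, 0, 0, 0, 0, 0, 0, 0, 0, 0, 0, 0, 0, 0, 0, 0, 0, 0, 0, 0, 0, 0, 0, 0, 0, 0, 0, 0, 0]
[(224, []), (232, []), (240, []), (248, []), (256, []), (264, []), (272, []), (280, []), (288, []), (296, [103]), (304, [])]
120 V [99, 159, 197, 101, 92, 156, 152, 158, 160, 156, 155, 157, 160, 207, 255, 255, 255, 255, 255, 255, 255, 255, 255, 255, 255, 255, 255, 255, 255, 255, 255, 255, 255, 255, 255, 217, 255, 255, 255, 243, 159, 165, 168, 164, 161, 161, 162, 194, 104, 106, 105, 104, 104, 102]
140 V [99, 100, 103, 102, 103, 199, 151, 156, 159, 157, 155, 156, 162, 213, 255, 255, 255, 255, 255, 255, 255, 255, 255, 255, 255, 255, 255, 255, 255, 255, 255, 255, 255, 255, 226, 216, 255, 255, 255, 210, 161, 166, 168, 164, 160, 160, 168, 136, 105, 105, 104, 104, 101, 100]
200 V [107, 106, 106, 108, 108, 107, 161, 152, 157, 160, 158, 157, 158, 165, 224, 255, 255, 252, 255, 242, 244, 246, 245, 244, 244, 255, 255, 255, 255, 255, 255, 255, 255, 255, 242, 255, 255, 255, 251, 171, 161, 167, 164, 159, 159, 162, 136, 107, 109, 106, 105, 104, 104, 103]
210 V [106, 108, 107, 109, 108, 104, 193, 151, 156, 160, 159, 156, 158, 163, 221, 255, 255, 251, 255, 255, 255, 255, 255, 255, 255, 255, 255, 255, 255, 255, 255, 255, 255, 255, 231, 255, 255, 255, 251, 160, 161, 166, 163, 160, 159, 167, 160, 108, 110, 106, 104, 100, 99, 98]
```

```bash
python3 - <<'E'
from h import *
import pickle
c=pickle.load(open("w1.pkl","rb")); im=cv2.imread("pics/w1.png")[:,:,::-1].copy(); H=hsv(im); h,s,v=cv2.split(H)
print(H[175,264],H[160,253],H[185,265])
m=(h>5)&(h<25)&(s>150)&(v>120)
sub=np.zeros_like(m); sub[140:205,240:285]=1; m&=sub
for r in (155,170,185): print(r,[int(s[r,x])*0+int(v[r,x])*int(m[r,x]) for x in range(244,284)])
for q in blobs(m,20)[:1]: print("all",cv2.boundingRect(q),rect_on_plane(c,q,25))
mb=m&(v>225)
for q in blobs(mb,20)[:2]: print("bright",cv2.boundingRect(q),rect_on_plane(c,q,74))
g=v.astype(int)
for r in (140,170,210):
    l=next(x for x in range(210,240) if g[r,x]>125); R=next(x for x in range(320,290,-1) if g[r,x]>125)
    a,b=ray(c,(l-.5,r),12),ray(c,(R+.5,r),12); print(r,l,R,np.round((a+b)/2,1),round(b[0]-a[0],1))
for x in (240,285,300): print(x,g[94:112,x])
for z in(46,54): print(ray(c,(265,103),z))
E
```

```text
[ 23 129 255] [ 22 129 255] [ 23 129 255]
155 [0, 0, 0, 0, 0, 0, 0, 0, 0, 0, 0, 0, 0, 237, 216, 221, 223, 222, 223, 224, 223, 223, 224, 224, 224, 224, 233, 0, 0, 0, 0, 0, 0, 0, 0, 0, 0, 0, 0, 0]
170 [0, 0, 0, 0, 0, 0, 251, 244, 243, 243, 244, 243, 232, 0, 0, 0, 0, 0, 0, 0, 0, 0, 0, 0, 0, 0, 0, 0, 0, 0, 0, 0, 0, 0, 0, 0, 0, 0, 0, 0]
185 [0, 0, 0, 0, 0, 0, 0, 0, 0, 0, 0, 0, 0, 0, 0, 0, 0, 0, 0, 0, 0, 0, 0, 0, 0, 0, 0, 0, 0, 0, 0, 0, 0, 0, 0, 0, 0, 0, 0, 0]
all (250, 153, 22, 31) (array([604.8, -28.4,  41.3,  16.2]), 59.7)
bright (250, 153, 22, 31) (array([605.2, -19.6,  35.9,  14.1]), 59.7)
140 222 306 [611.5   2.   12. ] 100.1
170 223 305 [612.3 -33.9  12. ] 99.9
210 224 304 [613.4 -84.3  12. ] 100.4
240 [ 94  93  93  93  92  94  92  84 100 201 241 240 239 239 239 239 241 255]
285 [ 94  95  93  93  94  93  92  84 102 207 245 243 242 242 242 242 242 244]
300 [ 88  90  88  89  88  89  90  79  68 125 163 164 162 162 162 162 163 163]
[611.46428736  43.77326058  46.        ]
[611.39773174  43.66345503  54.        ]
```

```bash
python3 - <<'E'
from h import *
import pickle
c=pickle.load(open("w1.pkl","rb")); im=cv2.imread("pics/w1.png")[:,:,::-1].copy(); H=hsv(im); h,s,v=cv2.split(H)
m=(h>20)&(h<27)&(s>100)&(v>250)
sub=np.zeros_like(m); sub[140:205,240:290]=1; m&=sub
for q in blobs(m,20)[:3]: print("top",cv2.boundingRect(q),rect_on_plane(c,q,74))
plan([612,-30,37],-89)
E
```

```text
top (258, 160, 14, 33) (array([612.4, -28.6,  33.2,  13.3]), -88.8)
top (273, 167, 6, 17) (array([623.5, -27.2,  16.6,   5.1]), -88.2)
top (249, 152, 9, 15) (array([600.5, -11.3,  14.2,   8. ]), -88.8)
t 1.95 shift [0.0008 0.1835 0.0025] twist 0.0028 pos [609.5 -29.1 220.5] yaw -88.8 F [-0.2  0.2  0. ] gap 56.3
```

Emit:
{"name": "play_rows", "arguments": {
  "series": [
    [[0,0.05,0.003],0,0.4],
    [[0,0.1,0.003],0,0.4],
    [[0,0.14,0.003],0,0.4],
    [[0,0.165,0.003],0,0.4],
    [[0,0.18,0.003],0,0.4],
    [[0,0.18,0.003],0,0.4],
    [[0,0.18,0.003],0,1],
    [[0,0.18,0.003],0,1],
    [[0,0.18,0.003],0,1],
    [[0,0.18,0.003],0,1],
    [[0,0.18,0.003],0,1],
    [[0,0.18,0.003],0,1]
  ],
  "squeeze": 20
}}

```text
clock: 3.15
eef_pos: [612.6, -29.2, 40.8]
eef_rot: [-1.571, -0.001, -1.551]
wrist_force: [-1.7, 0.2, 1.9]
finger_gap: 15.8
```

Emit:
{"name": "play_rows", "arguments": {
  "series": [
    [[0,-0.01,0],0,1],
    [[0,-0.03,0],0,1],
    [[0,-0.07,0],0,1],
    [[0,-0.11,0],0,1],
    [[0,-0.15,0],0,1],
    [[0,-0.16,0],0,1]
  ]
}}

```text
clock: 3.75
eef_pos: [613.8, -29.2, 206.5]
eef_rot: [-1.564, -0.002, -1.551]
wrist_force: [-0.1, -1.2, -0.3]
finger_gap: 15.7
```

```bash
python3 - <<'E'
from h import *
b=np.array([ray(cam("top"),p,90)[:2] for p in [(365,206),(434,211),(429,299),(354,290)]])
im=cv2.imread("pics/top0.png"); cv2.imwrite("pics/bk.png",cv2.resize(im[190:310,335:450],None,fx=5,fy=5,interpolation=cv2.INTER_CUBIC))
plan([462,-354,200],-120)
E
```

```text
t 3.75 shift [ 0.3217  0.0059 -0.1584] twist 0.5437 pos [613.8 -29.2 206.5] yaw -88.8 F [-0.1 -1.2 -0.3] gap 15.7
```

View pics/bk.png

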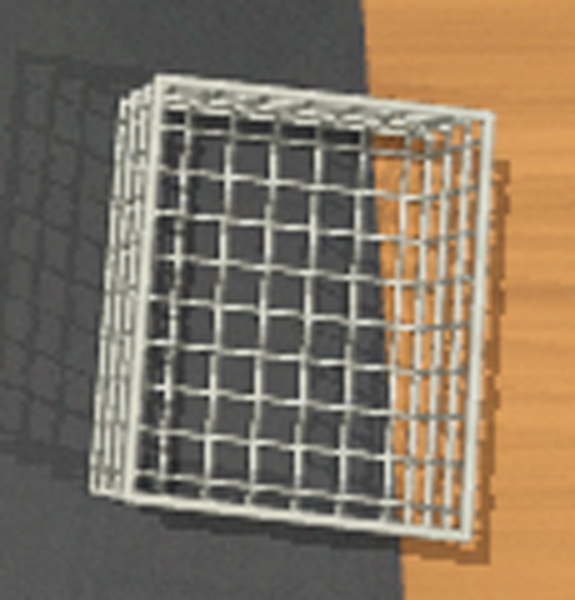

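```bash
python3 - <<'E'
from h import *
b=np.array([ray(cam("top"),(335+u/5-.4,190+v/5-.4),90)[:2] for u,v in [(157,77),(493,115),(468,540),(133,497)]])
print(b.round(),b.mean(0),np.linalg.norm(b-np.roll(b,1,0),axis=1)); e=b[0]-b[3]; print(np.degrees(np.arctan2(e[1],e[0])))
plan(list(b.mean(0))+[200],-94); plan(list(b.mean(0))+[35],-94)
E
```

```text
[[ 571. -291.]
 [ 550. -449.]
 [ 354. -422.]
 [ 376. -269.]] [ 462.85958476 -357.95232317] [196.51305474 159.17304175 197.97158207 154.26623154]
-6.435714481949721
t 3.75 shift [ 0.3257  0.0059 -0.1576] twist 0.0899 pos [613.8 -29.2 206.5] yaw -88.8 F [-0.1 -1.2 -0.3] gap 15.7
t 3.75 shift [ 0.3254  0.1709 -0.1588] twist 0.0899 pos [613.8 -29.2 206.5] yaw -88.8 F [-0.1 -1.2 -0.3] gap 15.7
```

Emit:
{"name": "play_rows", "arguments": {
  "series": [
    [[0.04,0,-0.02],0.02,1],
    [[0.085,0,-0.042],0.05,1],
    [[0.13,0,-0.064],0.08,1],
    [[0.175,0,-0.086],0.11,1],
    [[0.22,0,-0.108],0.12,1],
    [[0.265,0,-0.13],0.12,1],
    [[0.305,0,-0.15],0.12,1],
    [[0.325,0.005,-0.158],0.12,1],
    [[0.325,0.04,-0.158],0.12,1],
    [[0.325,0.08,-0.158],0.12,1],
    [[0.325,0.12,-0.158],0.12,1],
    [[0.325,0.15,-0.158],0.12,1],
    [[0.325,0.165,-0.158],0.12,1],
    [[0.325,0.172,-0.158],0.12,1],
    [[0.325,0.172,-0.158],0.12,1]
  ]
}}

```text
clock: 5.25
eef_pos: [463.7, -357.7, 34.1]
eef_rot: [-1.564, -0.001, -1.671]
wrist_force: [-0.4, 0.5, -0.8]
finger_gap: 16.0
```

Emit:
{"name": "play_rows", "arguments": {
  "series": [
    [[0,0,0],0,0.6],
    [[0,0,0],0,0.5],
    [[0,0,0],0,0.5],
    [[0,-0.03,0],0,0.5],
    [[0,-0.08,0],0,0.5],
    [[0,-0.13,0],0,0.5],
    [[0,-0.17,0],0,0.5],
    [[0,-0.17,0],0,0.5]
  ]
}}

```text
clock: 6.05
eef_pos: [464.0, -358.6, 210.8]
eef_rot: [-1.555, -0.007, -1.671]
wrist_force: [-0.2, -0.0, -0.5]
finger_gap: 46.9
```

```bash
python3 - <<'E'
from h import *
c,im=shot("top","top1"); h,s,v=cv2.split(hsv(im)); m=(h>7)&(h<25)&(s>190)&(v>140); m[:,:340]=0; m[:200]=0;m[305:]=0; m[:,440:]=0
print([(cv2.boundingRect(q),cv2.contourArea(q)) for q in blobs(m,5)])
# cutter: axis (0.215,.977)
a=np.radians(77.3); ax=np.array([np.cos(a),np.sin(a)]); g=np.array([440.7,134.7])-38.5*ax; print("grip",g)
plan([g[0],g[1],200],77.3-180)
E
```

```text
[((380, 244, 21, 16), 222.5)]
grip [432.23592113  97.14192006]
t 6.1 shift [-0.4498  0.0045 -0.0763] twist 0.1218 pos [ 463.2 -358.   207.3] yaw -95.7 F [ 0.6 -0.2 -1.9] gap 46.8
```

Emit:
{"name": "play_rows", "arguments": {
  "series": [
    [[-0.45,0,-0.076],0.122,0.4],
    [[-0.45,0,-0.076],0.122,0.4],
    [[-0.45,0,-0.076],0.122,0.4],
    [[-0.45,0,-0.076],0.122,0.4],
    [[-0.45,0,-0.076],0.122,0.4],
    [[-0.45,0,-0.076],0.122,0.4],
    [[-0.45,0,-0.076],0.122,0.4],
    [[-0.45,0,-0.076],0.122,0.4],
    [[-0.45,0,-0.076],0.122,0.4],
    [[-0.45,0,-0.076],0.122,0.4],
    [[-0.45,0,-0.076],0.122,0.4],
    [[-0.45,0,-0.076],0.122,0.4],
    [[-0.45,0,-0.076],0.122,0.4]
  ]
}}

```text
clock: 7.4
eef_pos: [432.6, 96.0, 204.2]
eef_rot: [-1.559, -0.003, -1.795]
wrist_force: [-0.5, -0.4, -0.0]
finger_gap: 56.5
```

```bash
python3 - <<'E'
from h import *
plan([432,97,200],-102.7)
c,im=shot("wrist","w2"); h,s,v=cv2.split(hsv(im))
m=((h<8)|(h>172))&(s>120)&(v>120)
for q in blobs(m,100)[:3]: print("red",cv2.boundingRect(q),rect_on_plane(c,q,55))
mt=m&(v>int(np.percentile(v[m],60)))
for q in blobs(mt,60)[:3]: print("bright",cv2.boundingRect(q),rect_on_plane(c,q,55))
w=(s<70)&(v>130)
for q in blobs(w,400)[:5]: print("white",cv2.boundingRect(q),rect_on_plane(c,q,9))
E
```

```text
t 7.4 shift [-0.0008  0.0042 -0.0009] twist -0.0021 pos [432.6  96.  204.2] yaw -102.8 F [-0.5 -0.4 -0. ] gap 56.5
red (251, 154, 20, 47) (array([432.9,  94.3,  48.2,  19.8]), 77.0)
red (433, 165, 17, 15) (array([614.9,  59.1,  17.5,  14.3]), -33.1)
white (132, 292, 261, 24) (array([396.4, -78.2, 337.7,  33.6]), -13.2)
white (398, 180, 114, 72) (array([650.6, -17.3, 134. ,  93.7]), -2.4)
white (242, 74, 42, 117) (array([444.5, 132.6, 130.3,  46. ]), 77.8)
white (382, 73, 72, 52) (array([620.8, 132.1,  76.4,  40.8]), 1.3)
white (149, 181, 62, 101) (array([318.6,  34.9, 130.3,  66.8]), 68.8)
```

View pics/w2.png

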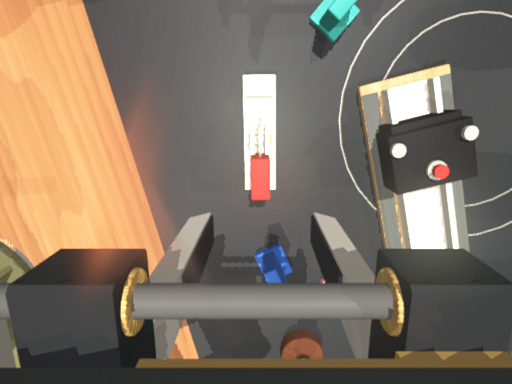

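The wrist view has the rib at (260,177) pointing straight up the picture to the nose at (260,75), so the gripper is aligned with it.

Emit:
{"name": "play_rows", "arguments": {
  "series": [
    [[0,0.05,0.001],0,0.4],
    [[0,0.1,0.001],0,0.4],
    [[0,0.14,0.001],0,0.4],
    [[0,0.167,0.001],0,0.4],
    [[0,0.181,0.001],0,0.4],
    [[0,0.181,0.001],0,0.4],
    [[0,0.181,0.001],0,0.4],
    [[0,0.181,0.001],0,1],
    [[0,0.181,0.001],0,1],
    [[0,0.181,0.001],0,1],
    [[0,0.181,0.001],0,1],
    [[0,0.181,0.001],0,1],
    [[0,0.181,0.001],0,1]
  ],
  "squeeze": 35
}}

```text
clock: 8.75
eef_pos: [435.5, 94.9, 23.5]
eef_rot: [-1.559, -0.003, -1.794]
wrist_force: [-2.9, -0.8, 5.9]
finger_gap: 19.5
```

Emit:
{"name": "play_rows", "arguments": {
  "series": [
    [[0,-0.01,0],0,1],
    [[0,-0.03,0],0,1],
    [[0,-0.06,0],0,1],
    [[0,-0.09,0],0,1],
    [[0,-0.11,0],0,1],
    [[0,-0.11,0],0,1],
    [[0,-0.11,0],0,1]
  ]
}}

```text
clock: 9.45
eef_pos: [434.0, 95.5, 133.1]
eef_rot: [-1.559, -0.003, -1.794]
wrist_force: [-0.4, -0.1, -2.8]
finger_gap: 20.0
```

```bash
python3 - <<'E'
from h import *
c,im=shot("wrist","w3"); plan([613,-90,120],-89); print("rot",manip.read_state()["eef_rot"],manip.read_state()["moment"])
E
```

```text
t 9.5 shift [0.141  0.0153 0.2158] twist -0.2411 pos [433.7  95.4 132.5] yaw -102.8 F [ 0.1 -0.6 -3.1] gap 19.8
rot [-1.56037211 -0.00360956 -1.79446274] [-0.14098729  0.11698667  0.02004306]
```

View pics/w3.png

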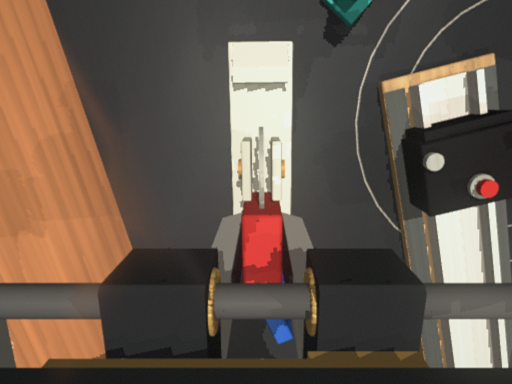

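The cutter hangs level in the grip, nose up the picture at (260,42), with edges symmetric about column 261. Next I carry it over the rail.

Emit:
{"name": "play_rows", "arguments": {
  "series": [
    [[0.015,0,0.025],-0.03,1],
    [[0.035,0.003,0.06],-0.08,1],
    [[0.058,0.005,0.098],-0.13,1],
    [[0.08,0.01,0.135],-0.18,1],
    [[0.1,0.02,0.17],-0.22,1],
    [[0.118,0.03,0.198],-0.243,1],
    [[0.127,0.035,0.213],-0.243,1],
    [[0.127,0.035,0.213],-0.243,1],
    [[0.127,0.035,0.213],-0.243,1],
    [[0.127,0.035,0.213],-0.243,1]
  ]
}}

```text
clock: 10.5
eef_pos: [613.0, -75.1, 99.8]
eef_rot: [-1.562, -0.006, -1.551]
wrist_force: [-0.8, 0.6, -2.4]
finger_gap: 19.8
```

```bash
python3 - <<'E'
from h import *
c,im=shot("wrist","w4"); plan([613.2,-76,45],-88.9); print("rot",manip.read_state()["eef_rot"])
g=hsv(im)[:,:,2]
for r in (30,120,150,180,200): print(r,g[r,200:320:2].tolist())
E
```

```text
t 10.55 shift [ 0.0006  0.0552 -0.0004] twist 0.0009 pos [613.1 -75.1 100.2] yaw -88.8 F [-0.1  0.2 -1.8] gap 19.7
rot [-1.56178478 -0.00588144 -1.55072332]
30 [67, 57, 55, 54, 53, 53, 53, 50, 47, 52, 128, 162, 171, 170, 171, 156, 157, 174, 174, 174, 175, 173, 179, 177, 174, 172, 171, 171, 172, 177, 177, 173, 166, 157, 160, 161, 160, 159, 157, 161, 161, 159, 158, 156, 159, 125, 164, 163, 162, 161, 117, 51, 15, 16, 17, 16, 13, 16, 18, 12]
120 [124, 117, 120, 123, 124, 122, 122, 121, 123, 125, 111, 158, 184, 206, 207, 179, 249, 250, 250, 250, 250, 250, 251, 251, 250, 251, 251, 251, 251, 251, 251, 251, 251, 251, 252, 252, 252, 252, 252, 252, 251, 251, 251, 251, 252, 252, 238, 250, 250, 224, 139, 119, 121, 124, 123, 120, 119, 117, 116, 116]
150 [155, 117, 117, 120, 125, 122, 122, 122, 121, 122, 124, 133, 171, 200, 206, 203, 233, 248, 206, 164, 161, 227, 244, 246, 248, 207, 148, 163, 163, 165, 209, 208, 226, 187, 164, 153, 166, 248, 249, 250, 248, 249, 251, 251, 251, 249, 246, 250, 238, 204, 119, 118, 120, 127, 132, 130, 130, 127, 127, 126]
180 [83, 118, 115, 116, 119, 121, 121, 121, 119, 120, 120, 124, 164, 190, 206, 206, 225, 223, 196, 156, 155, 212, 245, 245, 245, 239, 135, 159, 168, 250, 207, 207, 181, 160, 159, 149, 175, 248, 249, 250, 246, 247, 250, 250, 250, 247, 244, 248, 227, 156, 125, 127, 129, 131, 128, 128, 126, 126, 126, 131]
200 [78, 106, 116, 115, 119, 122, 118, 121, 118, 119, 120, 116, 131, 173, 205, 206, 191, 252, 196, 154, 155, 156, 193, 194, 197, 192, 103, 103, 104, 132, 167, 169, 152, 140, 141, 124, 135, 193, 197, 195, 239, 250, 250, 250, 249, 245, 251, 253, 222, 133, 124, 125, 129, 128, 127, 124, 125, 122, 122, 149]
```

View pics/w4.png

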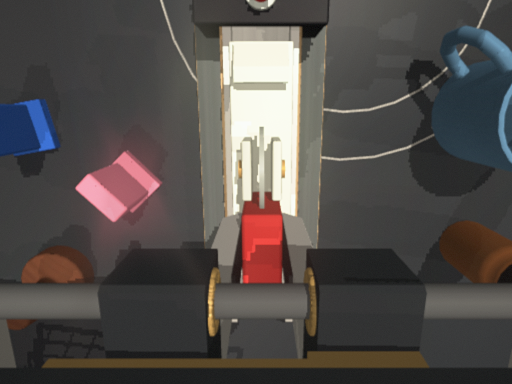

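The nose is at row 42, short of the guard's mouth at row 25. The cutter (columns 231-293) sits centred between the channel walls (222-300), so I lower it.

Emit:
{"name": "play_rows", "arguments": {
  "series": [
    [[0,0.015,0],0,1],
    [[0,0.03,0],0,1],
    [[0,0.04,0],0,1],
    [[0,0.046,0],0,1],
    [[0,0.05,0],0,1],
    [[0,0.054,0],0,1],
    [[0,0.057,0],0,1],
    [[0,0.059,0],0,1],
    [[0,0.06,0],0,1]
  ]
}}

```text
clock: 11.45
eef_pos: [613.7, -75.5, 40.2]
eef_rot: [-1.562, -0.006, -1.551]
wrist_force: [0.4, -0.3, -2.3]
finger_gap: 19.6
```

Emit:
{"name": "play_rows", "arguments": {
  "series": [
    [[0,0.001,0],0,1],
    [[0,0.001,0],0,1],
    [[0,0.001,0],0,0.65],
    [[0,0.001,0],0,0.65],
    [[0,0.001,0],0,0.65],
    [[0,-0.04,0],0,0.65],
    [[0,-0.08,0],0,0.65],
    [[0,-0.08,0],0,0.65]
  ]
}}

```text
clock: 12.25
eef_pos: [615.3, -75.4, 126.0]
eef_rot: [-1.553, -0.008, -1.551]
wrist_force: [0.4, -0.4, -0.3]
finger_gap: 32.9
```

```bash
python3 - <<'E'
from h import *
c,im=shot("wrist","w5"); h,s,v=cv2.split(hsv(im)); plan([613.2,-125,51],-88.9)
m=((h<8)|(h>172))&(s>120)&(v>120)
for q in blobs(m,100)[:3]: print("red",cv2.boundingRect(q),rect_on_plane(c,q,71))
E
```

```text
t 12.3 shift [ 0.0492  0.0723 -0.003 ] twist 0.0008 pos [614.2 -75.2 123. ] yaw -88.9 F [-0.6 -1.4  0. ] gap 32.7
red (246, 167, 26, 65) (array([614. , -74.2,  49.6,  18.8]), -88.4)
red (246, 0, 21, 12) (array([610.1,  56.5,  12.9,   6.4]), 1.5)
```

View pics/w5.png

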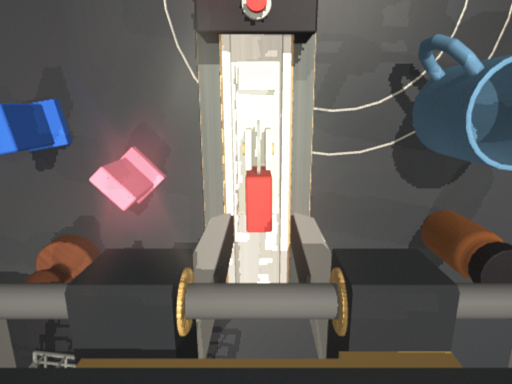

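The cutter is seated in the channel with the rib at (258,200) and the nose at row 62, about 15 mm short of the mouth. Now I shut the fingers and bring them behind the rear face.

Emit:
{"name": "play_rows", "arguments": {
  "series": [
    [[0.025,-0.01,0],0,1],
    [[0.05,0,0],0,1],
    [[0.053,0.02,-0.001],0,1],
    [[0.053,0.05,-0.002],0,1],
    [[0.053,0.075,-0.002],0,1],
    [[0.053,0.086,-0.002],0,1],
    [[0.053,0.086,-0.002],0,1],
    [[0.053,0.086,-0.002],0,1],
    [[0.053,0.086,-0.002],0,1]
  ]
}}

```text
clock: 13.2
eef_pos: [615.2, -128.9, 38.6]
eef_rot: [-1.555, -0.007, -1.551]
wrist_force: [-0.1, -0.7, 0.8]
finger_gap: 0.7
```

```bash
python3 - <<'E'
from h import *
plan([613.7,-108,38],-88.9)
E
```

```text
t 13.2 shift [-0.021   0.0005 -0.001 ] twist 0.001 pos [ 615.2 -128.9   38.6] yaw -88.8 F [-0.1 -0.7  0.8] gap 0.7
```

Emit:
{"name": "play_rows", "arguments": {
  "series": [
    [[-0.008,0,-0.001],0,1],
    [[-0.014,0,-0.001],0,1],
    [[-0.018,0,-0.001],0,1],
    [[-0.022,0,-0.001],0,1],
    [[-0.026,0,-0.001],0,1],
    [[-0.03,0,-0.001],0,1],
    [[-0.034,0,-0.001],0,1],
    [[-0.038,0,-0.001],0,1],
    [[-0.042,0,-0.001],0,1],
    [[-0.044,0,-0.001],0,1]
  ]
}}

```text
clock: 14.2
eef_pos: [613.3, -84.5, 38.3]
eef_rot: [-1.555, -0.007, -1.55]
wrist_force: [-0.6, -3.1, 3.2]
finger_gap: 0.8
```

```bash
python3 - <<'E'
from h import *
c,im=shot("wrist","w6"); plan([613.2,-49,38],-88.9)
E
```

```text
t 14.25 shift [-0.0354  0.      0.0007] twist 0.0013 pos [613.3 -84.4  38.3] yaw -88.8 F [ 0.4 -0.2  0.6] gap 0.3
```

View pics/w6.png

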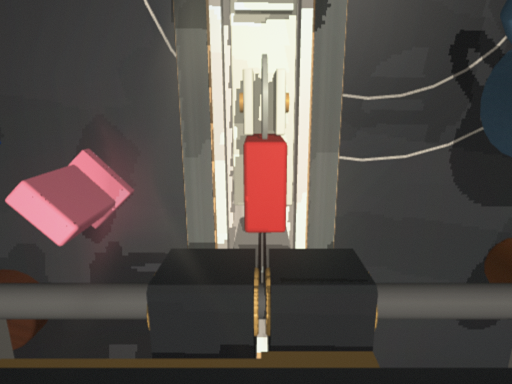

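The fingers are on the rear face of the rib (265,232) and the cutter lies straight in the channel. I push on in small steps.

Emit:
{"name": "play_rows", "arguments": {
  "series": [
    [[-0.003,0,0],0,1],
    [[-0.006,0,0],0,1],
    [[-0.008,0,0],0,1],
    [[-0.01,0,0],0,1]
  ]
}}

```text
clock: 14.65
eef_pos: [613.1, -74.5, 38.2]
eef_rot: [-1.555, -0.008, -1.55]
wrist_force: [0.2, -7.1, 1.2]
finger_gap: 0.4
```

Emit:
{"name": "play_rows", "arguments": {
  "series": [
    [[-0.002,0,0],0,1],
    [[-0.004,0,0],0,1],
    [[-0.006,0,0],0,1]
  ]
}}

```text
clock: 14.95
eef_pos: [613.1, -69.4, 38.3]
eef_rot: [-1.554, -0.009, -1.551]
wrist_force: [0.4, -9.2, 2.3]
finger_gap: 0.2
```

Emit:
{"name": "play_rows", "arguments": {
  "series": [
    [[-0.002,0,0],0,1],
    [[-0.004,0,0],0,1]
  ]
}}

```text
clock: 15.15
eef_pos: [613.1, -66.4, 38.5]
eef_rot: [-1.554, -0.011, -1.551]
wrist_force: [1.6, -10.4, 2.4]
finger_gap: 0.7
```

Emit:
{"name": "play_rows", "arguments": {
  "series": [
    [[-0.0025,0,0],0,1],
    [[-0.005,0,0],0,1],
    [[-0.007,0,0],0,1]
  ]
}}

```text
clock: 15.45
eef_pos: [612.9, -60.0, 38.3]
eef_rot: [-1.554, -0.012, -1.551]
wrist_force: [0.9, -6.4, 0.9]
finger_gap: 0.6
```

Emit:
{"name": "play_rows", "arguments": {
  "series": [
    [[-0.002,0,0],0,1],
    [[-0.004,0,0],0,1]
  ]
}}

```text
clock: 15.65
eef_pos: [612.8, -56.5, 38.3]
eef_rot: [-1.554, -0.012, -1.552]
wrist_force: [0.9, -7.1, 1.3]
finger_gap: 0.8
```

Emit:
{"name": "play_rows", "arguments": {
  "series": [
    [[-0.0015,0,0],0,1],
    [[-0.0025,0,0],0,1]
  ]
}}

```text
clock: 15.85
eef_pos: [612.8, -54.5, 38.3]
eef_rot: [-1.554, -0.013, -1.552]
wrist_force: [-0.5, -5.9, 2.2]
finger_gap: 0.6
```

Emit:
{"name": "play_rows", "arguments": {
  "series": [
    [[-0.001,0,0],0,1],
    [[-0.002,0,0],0,1]
  ]
}}

```text
clock: 16.05
eef_pos: [612.8, -52.7, 38.3]
eef_rot: [-1.554, -0.013, -1.552]
wrist_force: [0.8, -4.7, 1.6]
finger_gap: 0.7
```

Emit:
{"name": "play_rows", "arguments": {
  "series": [
    [[-0.001,0,0],0,1]
  ]
}}

```text
clock: 16.15
eef_pos: [612.7, -51.8, 38.3]
eef_rot: [-1.554, -0.014, -1.552]
wrist_force: [0.4, -2.9, 1.3]
finger_gap: 0.4
```

Emit:
{"name": "play_rows", "arguments": {
  "series": [
    [[-0.001,0,0],0,1]
  ]
}}

```text
clock: 16.25
eef_pos: [612.8, -51.0, 38.4]
eef_rot: [-1.554, -0.014, -1.552]
wrist_force: [0.3, -10.1, 2.6]
finger_gap: 0.3
```

Emit:
{"name": "play_rows", "arguments": {
  "series": [
    [[-0.001,0,0],0,1]
  ]
}}

```text
clock: 16.35
eef_pos: [612.9, -50.6, 38.5]
eef_rot: [-1.553, -0.015, -1.552]
wrist_force: [-0.3, -10.6, 2.3]
finger_gap: 0.6
```

```bash
python3 - <<'E'
from h import *
c,im=shot("scene","s2"); old=cv2.imread("pics/scene0.png")[:,:,::-1].copy()
for n,i in(("before",old),("now",im)):
    h,s,v=cv2.split(hsv(i)); m=((h<8)|(h>172))&(s>120)&(v>100); k=np.zeros_like(m); k[195:240,285:330]=1
    for q in blobs(m&k,3): 
        M=cv2.moments((m&k).astype(np.uint8)); print(n,cv2.boundingRect(q),M['m10']/M['m00'],M['m01']/M['m00'],M['m00'])
P=np.array([[611.4,61.7,66],[611.4,61.7,73]]); print(proj(c,P)); plan([0,0,0])
cv2.imwrite("pics/s2c.png",np.hstack([cv2.resize(np.ascontiguousarray(i[185:255,255:355]),None,fx=4,fy=4,interpolation=cv2.INTER_CUBIC) for i in(old,im)])[:,:,::-1])
E
```

```text
before (298, 204, 6, 6) 300.55172413793105 206.48275862068965 29.0
now (298, 204, 6, 6) 300.46666666666664 206.53333333333333 30.0
[[299.54585138 206.49067599]
 [299.73973813 204.38980364]]
t 16.4 shift [-0.0624  0.0267 -0.6125] twist 0.0 pos [612.9 -50.5  38.5] yaw -88.9 F [ 0.1 -8.9  2.4] gap 0.4
```

The force fell to 2.9 N and then rose to 10 N on the buffer. The button is back at its original height: 206.5 px, against about 204.4 if it were lifted. The catch has dropped, so I back off.

Emit:
{"name": "play_rows", "arguments": {
  "series": [
    [[0.01,0,0],0,1],
    [[0.03,0,0],0,1],
    [[0.05,-0.01,0],0,1],
    [[0.06,-0.05,0],0,1],
    [[0.06,-0.1,0],0,1],
    [[0.06,-0.15,0],0,1],
    [[0.06,-0.18,0],0,1],
    [[0.06,-0.18,0],0,1]
  ]
}}

```text
clock: 17.2
eef_pos: [612.0, -108.0, 224.3]
eef_rot: [-1.546, -0.016, -1.552]
wrist_force: [0.4, 0.4, -0.1]
finger_gap: 0.6
```

```bash
python3 - <<'E'
from h import *
c,w=shot("wrist","w7"); h,s,v=cv2.split(hsv(w)); plan([0,0,0])
m=((h<8)|(h>172))&(s>120)&(v>120)
for q in blobs(m,30)[:3]: print("red",cv2.boundingRect(q),rect_on_plane(c,q,71),rect_on_plane(c,q,66))
cs,sc=shot("scene","s3"); t,tp=shot("top","t3")
h,s,v=cv2.split(hsv(sc)); m=((h<8)|(h>172))&(s>120)&(v>100); m[:195]=0;m[240:]=0;m[:,:285]=0;m[:,330:]=0
M=cv2.moments(m.astype(np.uint8)); print("button",M['m10']/M['m00'],M['m01']/M['m00'])
a=cv2.resize(np.ascontiguousarray(sc[110:260,130:390]),(780,450),interpolation=cv2.INTER_CUBIC)
cv2.imwrite("pics/fin_s.png",a[:,:,::-1]); cv2.imwrite("pics/fin_t.png",cv2.resize(tp[90:330,110:450],(780,550),interpolation=cv2.INTER_CUBIC)[:,:,::-1])
E
```

```text
t 17.25 shift [-0.1227  0.2065 -0.6136] twist 0.0 pos [ 611.2 -107.9  221.1] yaw -88.9 F [-0.4  0.3 -0.4] gap 0.5
red (251, 60, 20, 47) (array([613. , -19.3,  42.5,  18.6]), -88.7) (array([613.1, -19.1,  43.1,  18.9]), -88.7)
button 300.46666666666664 206.53333333333333
```

View pics/fin_s.png

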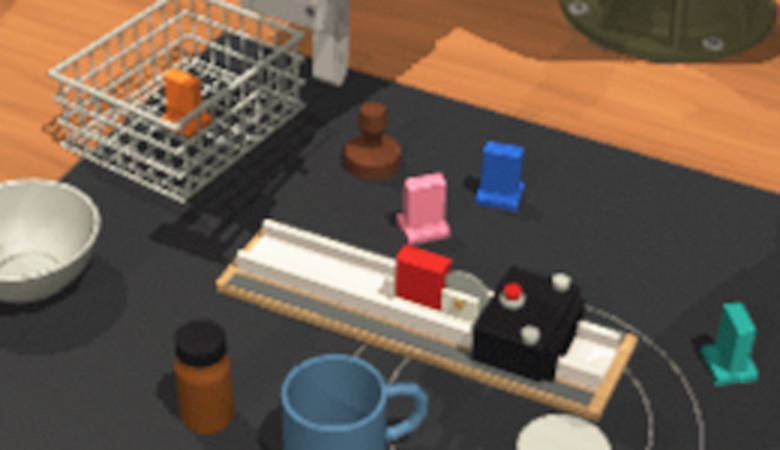

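View pics/w7.png

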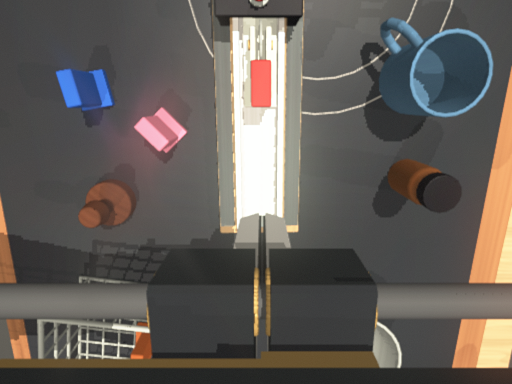

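The scraper stands in the basket and the cutter is in the rail with its nose under the guard and the button down. The cutter's rear measures y ≈ -41, against -41.3 expected when home. The neighbouring objects stand where they were.

```bash
python3 -c "
from cell import manip
print(manip.sign_off())"
```

```text
the job is handed in; nothing more can be done
None
```

I put the orange scraper in the wire basket, then laid the cutter in the channel nose-first and pushed it under the guard with shut fingers until the catch snapped down. The job was handed in at about 17 s of the 67 s allowed, with the arm clear of everything.

- **Catch:** the push force climbed to about 10 N, settled at 6–7 N, fell to 2.9 N at the snap, then rose to 10.6 N against the buffer, where I stopped. After backing off, the red button was at its empty-guard height (row 206.5; about 204.4 if lifted).
- **Cutter position:** its rear end measured y ≈ -41 mm, against about -41.3 mm expected when home.
- **Scraper:** it stands upright in the basket.
- **Other objects:** those in the final pictures looked undisturbed, by eye only. The jar and part of the bowl were not in full view.
- **Buffer:** I could not read it directly. The last push force was below the 15 N that would press it to 0.005, so it should not be squashed.

No check failed or disagreed.

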